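# Hook up a motorbike stand spring with a spring puller

### The arm

A 6-joint arm with a two-finger parallel gripper is mounted at the origin on the work surface. World frame = base frame: x ahead of the robot, y to its left, z up, the work surface at z = 0. Lengths are in m, angles in rad, forces in N, time in s.
With the tool pointing down it reaches from about 0.425 to 0.95 m from the base axis. Payload 3.5 kg.
Tool frame: the origin (TCP) lies midway between the tips of the shut fingers; the grasp point (between the pads) lies ctrl.grasp_offset behind it (ctrl.grasp_offset is the distance from the TCP to the grasp point, in m); x points along the fingers, y is the direction in which the jaws open and shut, and the axes are right-handed (so a half turn about x gives the same grasp; the last joint's range is limited). The gripper opens to 85 mm and grips with 20 to 120 N. Pads are 22 mm wide; open, the fingers measure 114 mm over their backs; the gripper's body (76 mm by 85 mm) begins 54 mm behind the grasp point. The pads swing forward as they close: fully open they stand 13 mm farther back than shut.
Start: joints at [1.14, 0.286, 1.577, -0, 1.279, -0.15], TCP at [0.187, 0.649, 0.231] pointing down, gripper open.
Joint ranges: [-2.77, 2.77], [-0.9, 2.22], [0.21, 2.48], [-1.53, 4.67], [0.24, 2.81], [-2.84, 2.84]. Speed limits (rad/s): [2.79, 2.79, 3.14, 3.14, 3.14, 3.14].

### API

Orientations are given as a unit quaternion [x, y, z, w].
In Python, from plant import readout, read_camera, sign_off, ctrl gives the robot as it stands.
- The arm moves only by the tool drive_tool, never from a script. Its argument "steps" is a list of rows, each a list of 5 numbers: the shift along the tool's x, y, z in cm, then the turn about the tool's x in degrees, then the opening, from 0 (shut) to 1 (fully open). A call has 1 to 10 rows; each row shifts and turns the commanded pose from where the row before left it, along the tool's axes as they then stand; what a row does not reach is not made up. A row lasts 1/10 s, in which the tool goes at most 50 mm and 8.59 degrees, less where a joint would pass 70% of its speed; a pose out of reach is approached as far as the arm can. A call is refused whole if a number of a shift passes 5 or a number of a turn 8.59, either way. A call with a gripper value outside its range is refused whole. The fingers move at their own pace and stop on an object; "force" is the grip in N (left out, the last holds). Time passes only in rows, so rows that do not move let the fingers close. It gives the time, the measured TCP pose, the force and the opening at its end, in the units of the state.
- readout.get_state(): the state, without advancing time (a new reading comes with each control period).
- read_camera(name): name is "side" or "top"; returns a dict with "frame" (384x512x3 uint8, red, green, blue), "vertical_fov" (degrees; the focal length in pixels is half the picture's height over the tangent of half this angle, whatever the lens; pixels are square), "cx", "cy" (the principal point, pixels), "k1" (the pictures are not rectified: a ray, as slopes to the right and down, at radius r is drawn at 1 + k1 r^2 times it, then the intrinsics apply), "eye" and "orientation" of the camera in the world. Camera axes: x right, y up, looking along -z (the intrinsics and any distortion apply to the point x, -y, -z); pixel columns grow to the right and rows downward; lengths in m; the calibration is good to about 2 mm. A picture is of the moment at which its call begins. There is no depth.
- sign_off(): hands the job in, once; it reports no verdict.
The state is a dict: "time": time; "qpos": joint angles; "dq": joint speeds; "joint_efforts": joint torques, N m; "eef_pos": TCP position; "tcp_rot": TCP orientation; "contact_force": force on the tool from outside, world axes, zero at the start; "wrist_torque": the same for the moment, N m; "opening": opening from 0.0 (shut) to 1.0 (fully open).
Only numpy, scipy, OpenCV 4.12 (cv2) and the standard library are available. Lean on these libraries where they do the work, as an engineer would, in place of code of your own. Each camera call takes 0.05 s, during which the arm holds its last target. There are 200 camera calls.

### The job

Take the wooden-handled spring puller from its fork rack and use it to stretch the stand spring and get the spring's open hook around the anchor post, feeling your way so that the hook is not jammed hard against the post, and leave the spring pulling on the post. Then hang the puller upright in its rack again. Keep your fingers off the spring's hook, and leave the oil bottle, the screwdriver and the mug alone.

Things in the scene. Friction and masses are not known exactly. Their poses are not given: they have to be found in the camera images.
- puller: Loose spring puller, upright: square wooden handle 36 x 36 mm and 50 mm tall on a steel rod, 8 mm in diameter, 50 mm long, pointing down. Origin: rod axis at its lower end; z up, handle at z = 50 to 100 mm. x along the toe at the rod's foot (8 mm wide, z = 0 to 5 mm, reaching 10 mm from the axis). In the rack the toe points roughly out of the fork's open end. About 0.16 kg.
- rack: Fixed rack: wooden foot 100 x 100 mm and a level steel fork, top face 66 mm above the table, 80 mm wide, prongs along the rack's x with a slot 24 mm wide, open at +x (the slot's closed end is 26 mm behind rack_place). The puller's handle rests on the prongs, its rod in the slot; it lifts straight out and lowers straight in. Origin: centre of the underside.
- rack_place (a point): Where the puller's origin sits when it hangs in the rack: on the slot's midline, 16 mm above the table.
- bracket: Fixed grey steel plate 270 x 90 x 10 mm on the table; origin at the centre of its underside, x along its length from the spring's pivot to the anchor post's end, z up.
- pivot (a point): Axis of the pin on which the spring's fixed end swings about the vertical, 40 mm above the table (pin top 54 mm). The spring swings in the level plane and stays where it is left.
- anchor: Fixed block 36 x 36 x 14 mm on the bracket with an upright post 10 mm in diameter and a head 16 mm in diameter from 50 to 55 mm above the table. Origin: centre of the block's underside. Its place on the bracket varies. The hook lies at a height where it meets the post below the head.
- post_mid (a point): Axis of the anchor post at the height of the spring's hook (40 mm above the table).
- hook: Free end of the spring, of 5 mm wire, level, always 40 mm above the table; x along the spring away from the pivot, z up. Origin: where it leaves the coils, 95 mm from the pivot when slack. J hook 13 mm wide inside: stem at y = +9 mm, bow at x = 45 mm, lip at y = -9 mm from x = 24.5 mm. The mouth is on the -y side: the post passes in sideways where it is at x = 13 to 19 mm in this frame.
- hook_eye (a point): Centre of the closed pulling eye beyond the hook's bow (x = 58.5 mm in the hook's frame): opening 21 mm along x (x = 48 to 69 mm) by 14 mm. The puller's rod and toe go in from above; the toe then catches under the eye's far bar (5 mm wire). Below it there is 30 mm of free height.
- hook_seat (a point): Where the post's axis lies in the hook when seated in the bow: x = 37.5 mm, y = 0 in the hook's frame. The spring starts slack, swung to the bracket's +y side with the mouth facing the post. It stretches only along its own x, 200 N per metre, 62 mm at most; hooked on it is stretched 15 to 27 mm.
- oil_bottle: Bystander: grey plastic bottle 60 mm in diameter, 120 mm tall; origin at the centre of its underside.
- screwdriver: Bystander: screwdriver with an orange handle lying on the table, about 200 mm long; x along it.
- mug: Bystander: white mug 80 mm in diameter, 90 mm tall; origin at the centre of its underside.
Things that resemble listed ones, but are neither listed nor needed, are in the scene too. There is more than one size of the puller; the job needs the smallest.

How it is judged:
By the outcome, as a careful person would: the job done as asked, in the order asked, and still so for the second after the job is handed in, with the robot touching nothing.
It also fails if it takes over 59 s, if anything falls off the work surface, if the arm or the gripper's body presses on something with over 40 N, if the wrist force passes 120 N, or if a joint passes its speed limit or range.

## Working session

There is one attempt and no reset: what is moved stays moved. The work goes in short steps, Python scripts to look and compute and a tool call to move; the robot and the scene stay as the last step left them, time stands still between calls to the robot, and variables do not carry over. Pictures are saved under pics/ and viewed, about 8 in all and at most 12, crops included, and the job is handed in when it is done.

Besides the shell and the picture viewer there is one more tool, called after ">>>" as name(argument=value, ...), one argument or row to a line, values as JSON. drive_tool: Moves the arm, as the interface text tells. Its arguments: {"type":"object","properties":{"steps":{"type":"array","items":{"type":"array","items":{"type":"number"}}},"force":{"type":"number"}},"required":["steps"]}

```bash
mkdir -p pics; cat > h.py <<'E'
import numpy as np, cv2
from scipy.spatial.transform import Rotation as R
from plant import readout, read_camera, sign_off, ctrl
def cam(n):
    c=read_camera(n); f=192/np.tan(np.radians(c["vertical_fov"])/2)
    c["f"]=f; c["R"]=R.from_quat(c["orientation"]).as_matrix(); return c
def save(c,fn,crop=None,s=1):
    im=c["frame"][:,:,::-1]
    if crop: x0,y0,x1,y1=crop; im=im[y0:y1,x0:x1]
    cv2.imwrite(fn,cv2.resize(im,None,fx=s,fy=s,interpolation=cv2.INTER_CUBIC))
def ray(c,u,v):
    d=np.array([(u-c["cx"])/c["f"],(v-c["cy"])/c["f"]]); p=d.copy()
    for _ in range(20): p=d/(1+c["k1"]*(p@p))
    return c["R"]@np.array([p[0],-p[1],-1.])
def at_z(c,u,v,z):
    r=ray(c,u,v); e=np.array(c["eye"]); return e+r*(z-e[2])/r[2]
def proj(c,P):
    q=c["R"].T@(np.array(P)-c["eye"]); p=np.array([q[0],-q[1]])/-q[2]
    p=p*(1+c["k1"]*(p@p)); return p*c["f"]+[c["cx"],c["cy"]]
E
python3 - <<'E'
from h import *
for n in("top","side"):
    c=cam(n); save(c,f"pics/{n}0.png",s=1.5)
    print(n,c["eye"],c["f"],c["k1"],c["cx"],c["cy"],c["R"].round(2).tolist())
print(readout.get_state(),ctrl.grasp_offset)
E
```

```text
top [0.46766954 0.06059915 0.8254113 ] 346.6193896406522 0.023618156523013266 256.90585297636284 190.84130483068608 [[-0.01, 1.0, -0.09], [-1.0, -0.01, -0.0], [-0.01, 0.09, 1.0]]
side [0.45742544 0.64891908 0.73706254] 364.5097668911763 -0.10861807079305813 256.23988413030173 192.64238395575921 [[-0.99, 0.11, -0.1], [-0.15, -0.75, 0.64], [-0.01, 0.65, 0.76]]
{'time': 0.1, 'qpos': array([ 1.14001120e+00,  2.87135001e-01,  1.57804762e+00, -5.43629178e-07,
        1.27861092e+00, -1.49994880e-01]), 'dq': array([ 3.20870414e-04, -2.09607990e-03, -1.14624328e-03,  4.14927410e-04,
       -2.69411102e-05, -1.12814578e-03]), 'joint_efforts': array([ 6.81416750e-04, -4.07295406e+01, -2.93700725e+01, -1.67237140e-04,
        3.46690271e-03, -7.14260906e-06]), 'eef_pos': array([0.18676608, 0.6480192 , 0.23003767]), 'tcp_rot': array([ 0.09820282,  0.70037161, -0.09969403,  0.69992636]), 'contact_force': array([0.28136222, 0.24490805, 0.23110865]), 'wrist_torque': array([-0.00558435, -0.01930249, -0.00207214]), 'opening': 0.999809111352594} 0.0187
```

View pics/top0.png

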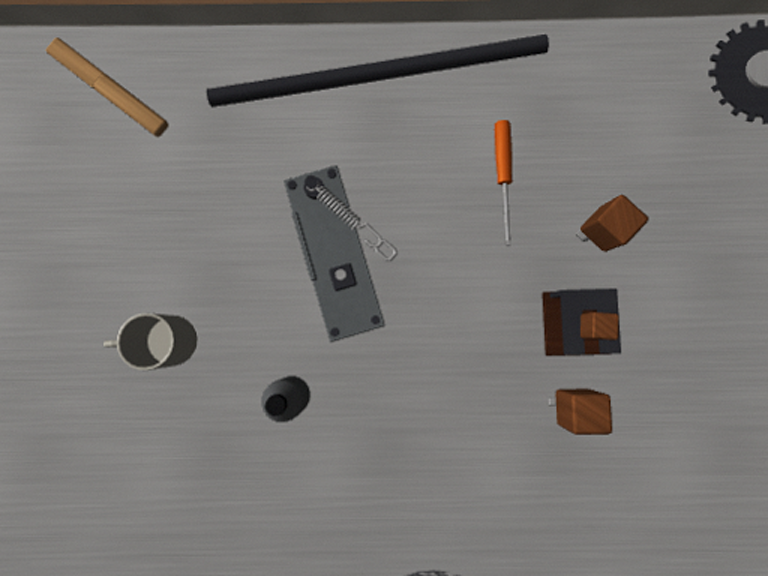

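View pics/side0.png

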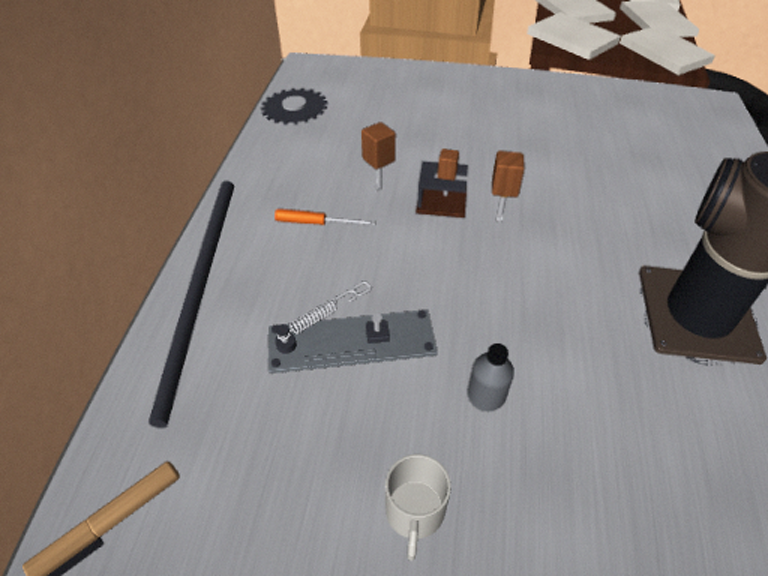

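Top view: the small puller is in the rack at (600,325), the bracket's pivot at (313,185), the hook eye at about (390,253) and the post at (342,273). The side view shows larger decoy pullers either side of the rack. Next I'll enlarge these areas.

```bash
python3 - <<'E'
from h import *
t=cam("top"); s=cam("side")
def cr(c,x0,y0,w,h): return cv2.resize(c["frame"][y0:y0+h,x0:x0+w,::-1],(400,300),interpolation=cv2.INTER_CUBIC)
# top rack 80x60 at(350,185) x5; top spring 100x75 at(190,110) x4 ; side rack 80x60 at (265,90) x5; side spring 120x90 at(175,175) x3.33
a=np.vstack([np.hstack([cr(t,355,180,80,60),cr(t,190,110,100,75)]),np.hstack([cr(s,260,90,80,60),cr(s,175,175,120,90)])])
cv2.imwrite("pics/m1.png",a)
E
```

```text
(no output)
```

View pics/m1.png

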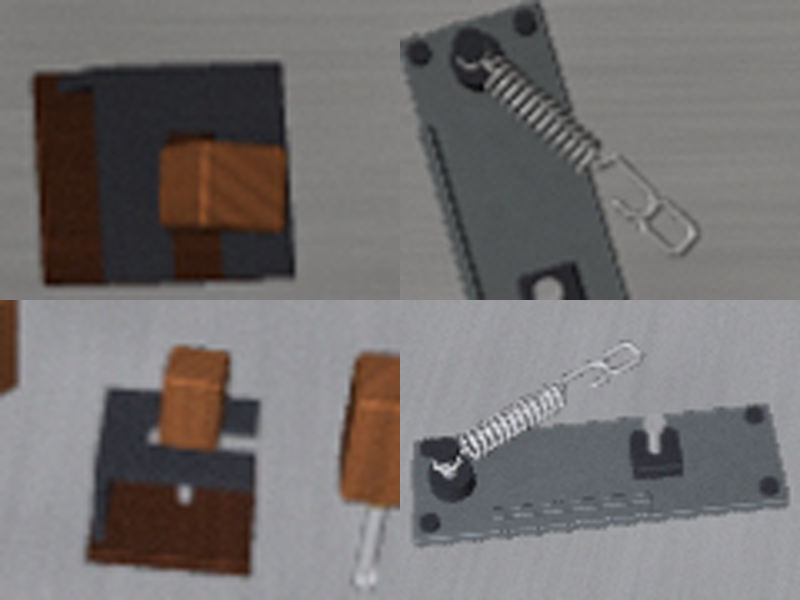

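```bash
python3 - <<'E'
from h import *
t=cam("top"); s=cam("side")
T1=lambda x,y,z:at_z(t,355+x/5,180+y/5,z)
T2=lambda x,y,z:at_z(t,190+(x-400)/4,110+y/4,z)
S1=lambda x,y,z:at_z(s,260+x/5,90+(y-300)/5,z)
S2=lambda x,y,z:at_z(s,175+(x-400)/3.333,175+(y-300)/3.333,z)
p=lambda n,v:print(n,(v*1000).round(1)[:2])
for q in [(207,142),(283,147),(284,232),(204,228)]: p("hand top",T1(*q,.116))
for q in [(100,282),(294,277),(280,62),(96,68),(198,278),(192,135)]: p("fork",T1(*q,.066))
p("side handle top c",S1(198,364,.116))
for q in [(107,388),(260,402),(253,487),(101,478)]: p("side fork",S1(*q,.066))
p("pivot",T2(480,45,.054)); p("piv side",S2(440,446,.054))
for n,q in dict(eyefar=(697,240),eyenear=(658,208),eyec=(676,227),root=(598,160)).items(): p(n,T2(*q,.04))
p("eye side",S2(625,355,.04))
p("post",at_z(t,341/1.5,273/1.5,.055)); p("post side",S2(654,422,.055))
for q in [(285,180),(338,166),(384,326),(331,342)]: p("brk",at_z(t,q[0]/1.5,q[1]/1.5,.01))
E
```

```text
hand top [ 490.3 -219.8]
hand top [ 487.8 -250.2]
hand top [ 453.5 -248.8]
hand top [ 455.5 -216.8]
fork [ 432.  -190.6]
fork [ 433.2 -273.8]
fork [ 526.3 -272.8]
fork [ 524.8 -193. ]
fork [ 433.2 -232.7]
fork [ 495.  -233.2]
side handle top c [ 471.7 -232.7]
side fork [ 526.1 -270.2]
side fork [ 432.7 -270.4]
side fork [ 432.7 -188.3]
side fork [ 520.3 -183.2]
pivot [695.9 168. ]
piv side [699.5 173.3]
eyefar [584.4  46.2]
eyenear [603.3  68.3]
eyec [592.1  58.1]
root [631.6 102.4]
eye side [588.4  59.2]
post [556.3 129.5]
post side [554.1 130.7]
brk [712.6 222.2]
brk [734.4 137.1]
brk [477.2  66.8]
brk [453.4 149.8]
```

```bash
cat >> h.py <<'E'
def st():
    s=readout.get_state(); M=R.from_quat(s["tcp_rot"]).as_matrix(); return s,M
def plan(x,y,z,yaw_y=None):
    "tool-frame shift in cm to world mm target; turn in deg (about tool x) to bring tool y to yaw"
    s,M=st(); d=np.array([x,y,z])/1000-s["eef_pos"]; cur=np.degrees(np.arctan2(M[1,1],M[0,1]))
    print("eef",(s["eef_pos"]*1e3).round(1),"yaw_y",cur.round(1),"tilt",M[:,0].round(4),"F",s["contact_force"].round(1),"T",s["wrist_torque"].round(2),"op",round(s["opening"],3),"t",s["time"],"q",s["qpos"].round(2))
    print("tool shift cm",(M.T@d*100).round(2), "turn", None if yaw_y is None else round(-((yaw_y-cur+180)%360-180),1))
E
python3 - <<'E'
from h import *
plan(471,-233,180,176)
s,M=st();print(M.round(2))
E
```

```text
eef [186.9 648.3 230.8] yaw_y 73.9 tilt [-4.e-04 -8.e-04 -1.e+00] F [-0.3 -0.1  0.3] T [ 0.02  0.01 -0.02] op 1.0 t 0.3 q [ 1.14  0.29  1.58  0.    1.28 -0.15]
tool shift cm [  5.14 -76.81  51.72] turn -102.1
[[-0.    0.28  0.96]
 [-0.    0.96 -0.28]
 [-1.   -0.   -0.  ]]
```

>>> drive_tool(
  steps=[
    [0,-2.46,3.98,0,1],
    [0,-2.46,3.98,0,1],
    [0,-2.46,3.98,0,1],
    [0,-2.46,3.98,0,1],
    [0,-2.46,3.98,0,1],
    [0,-2.46,3.98,0,1],
    [0,-2.46,3.98,0,1],
    [0,-2.46,3.98,0,1],
    [0,-2.46,3.98,0,1],
    [0,-2.46,3.98,0,1],
  ],
)

```text
time: 1.3
eef_pos: [0.5023, 0.3003, 0.2316]
tcp_rot: [0.099, 0.7, -0.099, 0.7]
contact_force: [0.6, 1.0, -0.4]
opening: 0.998
```

>>> drive_tool(
  steps=[
    [0,0,0,7.8,1],
    [0,0,0,7.8,1],
    [0,0,0,7.8,1],
    [0,0,0,7.8,1],
    [0,0,0,7.8,1],
    [0,0,0,7.8,1],
    [0,0,0,7.8,1],
    [0,0,0,7.8,1],
    [0,0,0,7.8,1],
    [0,0,0,7.8,1],
  ],
)

```text
time: 2.3
eef_pos: [0.5012, 0.3019, 0.2313]
tcp_rot: [-0.519, -0.48, 0.519, -0.48]
contact_force: [-0.2, -0.2, -0.3]
opening: 1.0
```

```bash
python3 -c "
from h import *
plan(471,-233,150,-4)"
```

```text
eef [501.2 301.9 231.3] yaw_y -4.4 tilt [-0. -0. -1.] F [-0.2 -0.2 -0.3] T [ 0.   -0.01 -0.  ] op 1.0 t 2.3 q [ 0.37  0.09  1.8  -0.    1.25  0.45]
tool shift cm [ 8.13  1.1  53.56] turn -0.4
```

>>> drive_tool(
  steps=[
    [0.4,0.1,4.8,0,1],
    [0.4,0.1,4.8,0,1],
    [0.4,0.1,4.8,0,1],
    [0.4,0.1,4.8,0,1],
    [0.4,0.1,4.8,0,1],
    [0.4,0.1,4.8,0,1],
    [0.4,0.1,4.8,0,1],
    [0.4,0.1,4.8,0,1],
    [0.4,0.1,4.8,0,1],
    [0.4,0.1,4.8,0,1],
  ],
)

```text
time: 3.3
eef_pos: [0.4766, -0.1796, 0.1915]
tcp_rot: [0.518, 0.481, -0.517, 0.482]
contact_force: [0.6, -0.2, 0.1]
opening: 1.0
```

>>> drive_tool(
  steps=[
    [0.4,0.1,2.8,0,1],
    [0.4,0,2.8,0,1],
    [0,0,0,0,1],
    [0,0,0,0,1],
  ],
)

```text
time: 3.7
eef_pos: [0.4738, -0.2337, 0.1832]
tcp_rot: [0.518, 0.482, -0.518, 0.481]
contact_force: [0.2, 0.6, -0.6]
opening: 1.006
```

```bash
python3 - <<'E'
from h import *
plan(471,-233,74,-4)
t=cam("top"); s=cam("side")
def cr(c,x0,y0,w,h): return cv2.resize(c["frame"][y0:y0+h,x0:x0+w,::-1],(400,300),interpolation=cv2.INTER_CUBIC)
cv2.imwrite("pics/m2.png",np.hstack([cr(t,340,165,112,84),cr(s,240,70,112,84)]))
E
```

```text
eef [ 473.8 -233.7  183.2] yaw_y -4.2 tilt [-3.e-04  8.e-04 -1.e+00] F [ 0.2  0.6 -0.6] T [-0.02  0.01  0.09] op 1.006 t 3.7 q [-0.65  0.01  1.98  0.    1.15 -0.58]
tool shift cm [10.92 -0.28 -0.04] turn -0.2
```

View pics/m2.png

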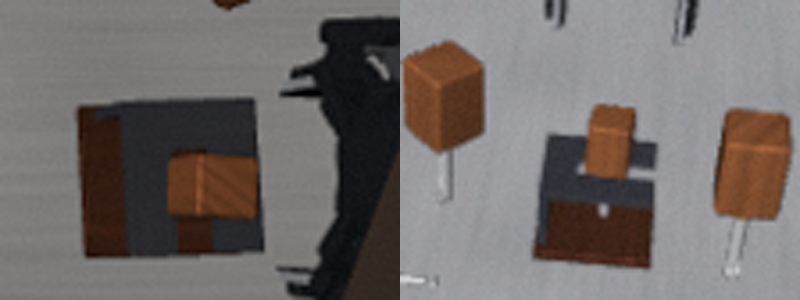

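>>> drive_tool(
  steps=[
    [3,-0.1,0,0,1],
    [3,-0.1,0,0,1],
    [2.5,-0.05,0,0,1],
    [1.5,0,0,0,1],
    [0.9,0,0,0,1],
    [0,0,0,0,1],
    [0,0,0,0,1],
  ],
)

```text
time: 4.5
eef_pos: [0.4724, -0.2336, 0.0754]
tcp_rot: [0.518, 0.481, -0.517, 0.483]
contact_force: [0.1, 0.2, 0.7]
opening: 1.002
```

>>> drive_tool(
  steps=[
    [0,0,0,0,0.6],
    [0,0,0,0,0.3],
    [0,0,0,0,0.3],
    [0,0,0,0,0.2],
    [0,0,0,0,0.2],
    [0,0,0,0,0.2],
    [0,0,0,0,0.2],
    [0,0,0,0,0.2],
  ],
  force=80,
)

```text
time: 5.3
eef_pos: [0.472, -0.2338, 0.0751]
tcp_rot: [0.518, 0.481, -0.517, 0.482]
contact_force: [-0.4, -0.4, 4.8]
opening: 0.414
```

```bash
python3 -c "
from h import *
plan(471,-233,150,-4)"
```

```text
eef [ 472.  -233.8   75.1] yaw_y -4.1 tilt [ 1.1e-03 -9.0e-04 -1.0e+00] F [-0.4 -0.4  4.8] T [0.01 0.1  0.07] op 0.414 t 5.3 q [-0.65  0.15  2.05 -0.    0.94 -0.58]
tool shift cm [-7.49 -0.1  -0.06] turn -0.1
```

>>> drive_tool(
  steps=[
    [-1,0,0,0,0.2],
    [-2,0,0,0,0.2],
    [-3,0,0,0,0.2],
    [-3,0,0,0,0.2],
    [-1.5,0,0,0,0.2],
    [0,0,0,0,0.2],
  ],
)

```text
time: 5.9
eef_pos: [0.4725, -0.234, 0.1816]
tcp_rot: [0.518, 0.48, -0.517, 0.483]
contact_force: [-0.6, 0.2, -0.4]
opening: 0.411
```

>>> drive_tool(
  steps=[
    [0,0.6,-1.9,0,0.2],
    [0,1.25,-3.79,0,0.2],
    [0,1.25,-3.79,0,0.2],
    [0,1.25,-3.79,0,0.2],
    [0,1.25,-3.79,0,0.2],
    [0,1.25,-3.79,0,0.2],
    [0,1.25,-3.79,0,0.2],
    [0,1.25,-3.79,0,0.2],
    [0,0.6,-1.9,0,0.2],
    [0,0,0,0,0.2],
  ],
)

```text
time: 6.9
eef_pos: [0.5915, 0.0647, 0.1765]
tcp_rot: [-0.516, -0.484, 0.518, -0.482]
contact_force: [-0.4, -0.5, -2.0]
opening: 0.409
```

>>> drive_tool(
  steps=[
    [0,0,0,-8.4,0.2],
    [0,0,0,-8.4,0.2],
    [0,0,0,-8.4,0.2],
    [0,0,0,-8.4,0.2],
    [0,0,0,-8.4,0.2],
    [0,0,0,-8.4,0.2],
    [0,0,0,0,0.2],
    [0,0,0,0,0.2],
  ],
)

```text
time: 7.7
eef_pos: [0.5915, 0.0614, 0.1779]
tcp_rot: [0.264, 0.657, -0.265, 0.655]
contact_force: [0.3, -0.2, -1.5]
opening: 0.41
```

```bash
python3 -c "
from h import *
plan(593,61,130,46.2)"
```

```text
eef [591.5  61.4 177.9] yaw_y 46.1 tilt [-2.5e-03 -1.0e-04 -1.0e+00] F [ 0.3 -0.2 -1.5] T [ 0.03 -0.01 -0.01] op 0.41 t 7.7 q [-0.07  0.16  1.83 -0.    1.16 -0.87]
tool shift cm [4.79 0.08 0.14] turn -0.1
```

>>> drive_tool(
  steps=[
    [2,0.08,0.14,0,0.2],
    [2,0,0,0,0.2],
    [1.5,0,0,0,0.2],
    [1,0,0,0,0.2],
    [0,0,0,0,0.2],
    [0,0,0,0,0.2],
  ],
)

```text
time: 8.3
eef_pos: [0.5943, 0.0617, 0.1146]
tcp_rot: [0.263, 0.656, -0.263, 0.656]
contact_force: [0.1, -0.1, -1.4]
opening: 0.412
```

```bash
python3 - <<'E'
from h import *
plan(593,61,113,46.2)
t=cam("top"); s=cam("side")
def cr(c,x0,y0,w,h): return cv2.resize(c["frame"][y0:y0+h,x0:x0+w,::-1],(400,300),interpolation=cv2.INTER_CUBIC)
for c in(t,s): print(proj(c,[.593,.061,.054]),proj(c,[.593,.061,.04]))
us,vs=proj(s,[.593,.061,.045]).astype(int); ut,vt=proj(t,[.593,.061,.045]).astype(int)
print(us-40,vs-30,ut-40,vt-30)
cv2.imwrite("pics/m3.png",np.hstack([cr(t,ut-40,vt-30,80,60),cr(s,us-40,vs-30,80,60)]))
E
```

```text
eef [594.3  61.7 114.6] yaw_y 46.3 tilt [ 4.e-04 -1.e-04 -1.e+00] F [ 0.1 -0.1 -1.4] T [ 0.01 -0.09  0.  ] op 0.412 t 8.3 q [-0.07  0.24  1.86 -0.    1.04 -0.87]
tool shift cm [ 0.16 -0.13 -0.05] turn 0.1
[257.71563268 165.40377124] [257.73272326 166.38750156]
[240.36384517 188.17138183] [240.58329913 191.83227744]
200 160 217 136
```

View pics/m3.png

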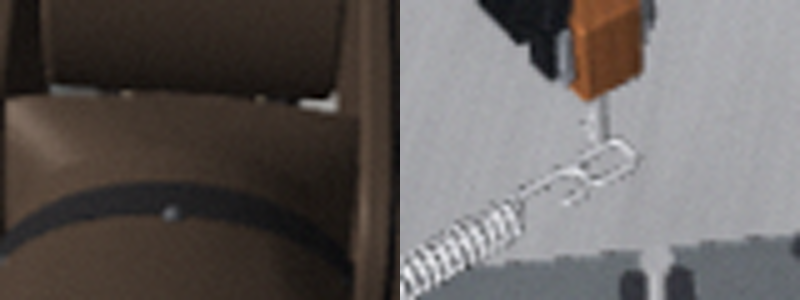

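Side crop: the rod foot hangs just above the eye (about (605,135)); the eye is about (590–635, 145–180). The arm blocks the top camera. Zooming in with the model overlaid.

```bash
cat >> h.py <<'E'
def zoom(c,P,w,h,s,polys=(),fn=None):
    u,v=proj(c,P).astype(int); x0,y0=u-w//2,v-h//2
    a=cv2.resize(c["frame"][y0:y0+h,x0:x0+w,::-1],None,fx=s,fy=s,interpolation=cv2.INTER_CUBIC); b=a.copy()
    for poly,col in polys:
        q=np.array([(proj(c,p)-[x0,y0]+.5)*s for p in poly]).round().astype(int)
        cv2.polylines(b,[q],False,col,1)
    print("crop origin",x0,y0,"scale",s)
    cv2.imwrite(fn,np.vstack([a,b]) if w>h*1.6 else np.hstack([a,b]))
def hookpolys(piv,yaw,s):
    ex=np.array([np.cos(yaw),np.sin(yaw),0]); ey=np.array([-ex[1],ex[0],0]); o=np.array([*piv,.04])+ex*(.095+s)
    f=lambda L:[o+ex*x/1e3+ey*y/1e3 for x,y in L]
    return [(f([(0,9),(40,9),(45,4),(45,-4),(40,-9),(24.5,-9)]),(0,0,255)),(f([(45.5,-9.5),(45.5,9.5),(71.5,9.5),(71.5,-9.5),(45.5,-9.5)]),(255,0,0))]
def pullpoly(x,y,z0,yaw):
    ex=np.array([np.cos(yaw),np.sin(yaw),0]); ey=np.array([-ex[1],ex[0],0]);o=np.array([x,y,z0])
    return [([o+ey*.004*k,o+ey*.004*k+[0,0,.05]],(0,255,0)) for k in(-1,1)]+[([o,o+ex*.01],(0,255,0))]
E
python3 - <<'E'
from h import *
s=cam("side"); e=readout.get_state()["eef_pos"]; yw=np.radians(226.2)
zoom(s,[.590,.060,.05],44,64,9,hookpolys([.697,.170],yw,0)+pullpoly(e[0],e[1],e[2]-.0591,yw),"pics/z1.png")
E
```

```text
crop origin 219 157 scale 9
```

View pics/z1.png

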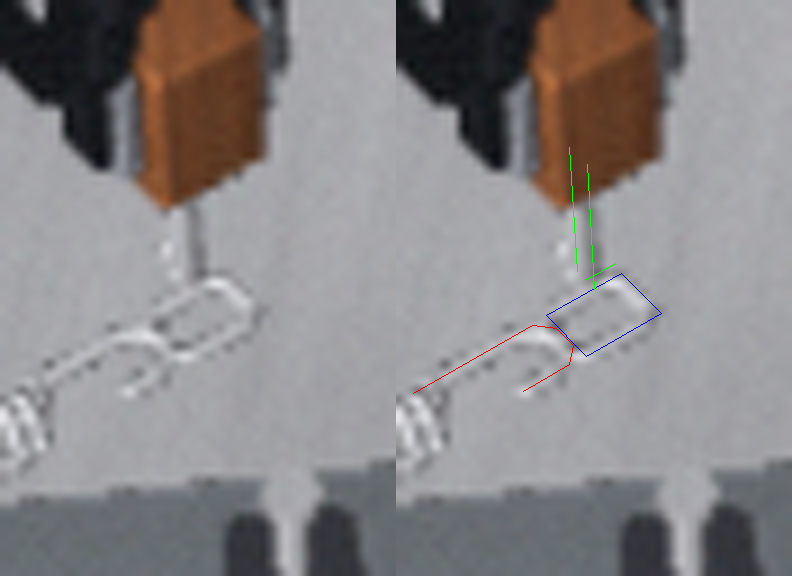

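Rod and eye match the model to within about 1 mm. Lowering into the eye, slowly.

>>> drive_tool(
  steps=[
    [0,-0.13,-0.05,0,0.2],
    [0.5,0,0,0,0.2],
    [0.5,0,0,0,0.2],
    [0.4,0,0,0,0.2],
    [0.3,0,0,0,0.2],
    [0,0,0,0,0.2],
  ],
)

```text
time: 9.05
eef_pos: [0.5933, 0.0606, 0.0982]
tcp_rot: [0.263, 0.656, -0.263, 0.657]
contact_force: [-1.6, -0.7, 5.2]
opening: 0.409
```

>>> drive_tool(
  steps=[
    [0.35,0,0,0,0.2],
    [0.35,0,0,0,0.2],
    [0.35,0,0,0,0.2],
    [0,0,0,0,0.2],
    [0,0,0,0,0.2],
  ],
)

```text
time: 9.55
eef_pos: [0.5958, 0.0591, 0.092]
tcp_rot: [0.262, 0.654, -0.263, 0.659]
contact_force: [-4.2, -4.0, 15.6]
opening: 0.414
```

```bash
python3 - <<'E'
from h import *
plan(592.8,61.4,87,46.2)
s=cam("side"); e=readout.get_state()["eef_pos"]; yw=np.radians(226.2)
zoom(s,[.590,.060,.05],44,64,9,hookpolys([.697,.170],yw,0)+pullpoly(e[0],e[1],e[2]-.0591,yw),"pics/z2.png")
E
```

```text
eef [595.8  59.1  92. ] yaw_y 46.4 tilt [ 0.0061 -0.0048 -1.    ] F [-4.2 -4.  15.6] T [-1.21  0.78 -0.06] op 0.414 t 9.55 q [-0.07  0.27  1.87 -0.01  0.99 -0.88]
tool shift cm [ 0.5  -0.04 -0.38] turn 0.2
crop origin 219 157 scale 9
```

View pics/z2.png

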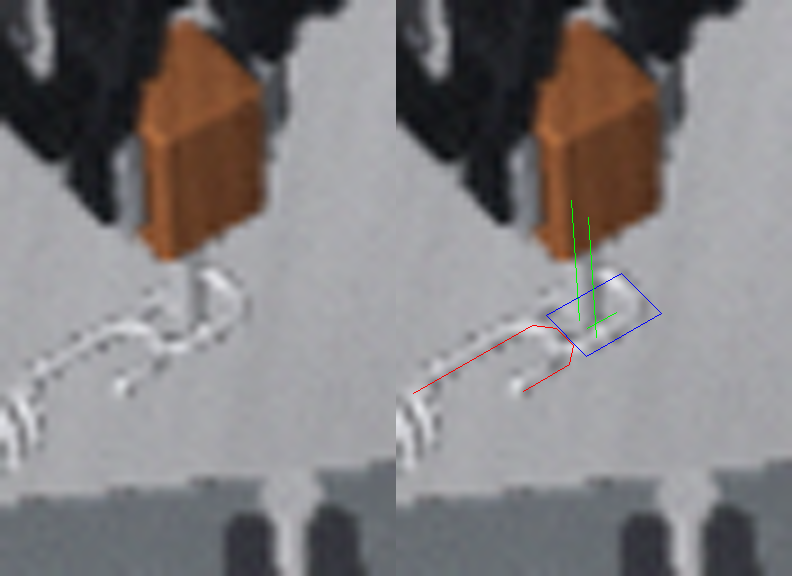

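>>> drive_tool(
  steps=[
    [-0.6,0,0,0,0.2],
    [-0.7,0,0,0,0.2],
    [-0.7,0,0,0,0.2],
    [-0.3,0,0,0,0.2],
    [0,0,0,0,0.2],
    [0,0,0,0,0.2],
  ],
)

```text
time: 10.2
eef_pos: [0.5922, 0.0613, 0.109]
tcp_rot: [0.263, 0.657, -0.263, 0.656]
contact_force: [-0.5, -1.0, -0.7]
opening: 0.412
```

```bash
python3 - <<'E'
from h import *
plan(592.8,61.4,115,46.2)
s=cam("side")
m=cv2.imread("pics/m1.png")[300:600,:400]
q=lambda P:((proj(s,P)-[260,90]+.5)*5).astype(int)
b=m.copy()
for x,col in((-.01,(0,255,0)),(.01,(0,0,255))):
    cv2.line(b,q([.4715,-.2335,.0185]),q([.4715+x,-.2335,.0185]),col,1)
cv2.line(b,q([.4715,-.2335,.016]),q([.4715,-.2335,.066]),(255,0,0),1)
A=np.hstack([cv2.resize(k[100:250,90:290],None,fx=2,fy=2) for k in(m,b)])
u,v=proj(s,[.592,.061,.06]).astype(int); print(u,v)
c=lambda im:cv2.resize(im[v-15:v+15,u-20:u+20,::-1],(400,300),interpolation=cv2.INTER_CUBIC)
p=pullpoly(*(readout.get_state()["eef_pos"]-[0,0,.0591]),np.radians(226.2)); B=c(s["frame"]); D=B.copy()
for P,col in p: cv2.polylines(D,[np.array([(proj(s,k)-[u-20,v-15]+.5)*10 for k in P]).astype(int)],False,col,1)
cv2.imwrite("pics/t1.png",np.vstack([A,np.hstack([B,D])]))
E
```

```text
eef [592.2  61.3 109. ] yaw_y 46.3 tilt [-1.4e-03  3.0e-04 -1.0e+00] F [-0.5 -1.  -0.7] T [ 0. -0. -0.] op 0.412 t 10.2 q [-0.07  0.24  1.87  0.    1.03 -0.88]
tool shift cm [-0.6   0.05  0.04] turn 0.1
240 186
```

View pics/t1.png

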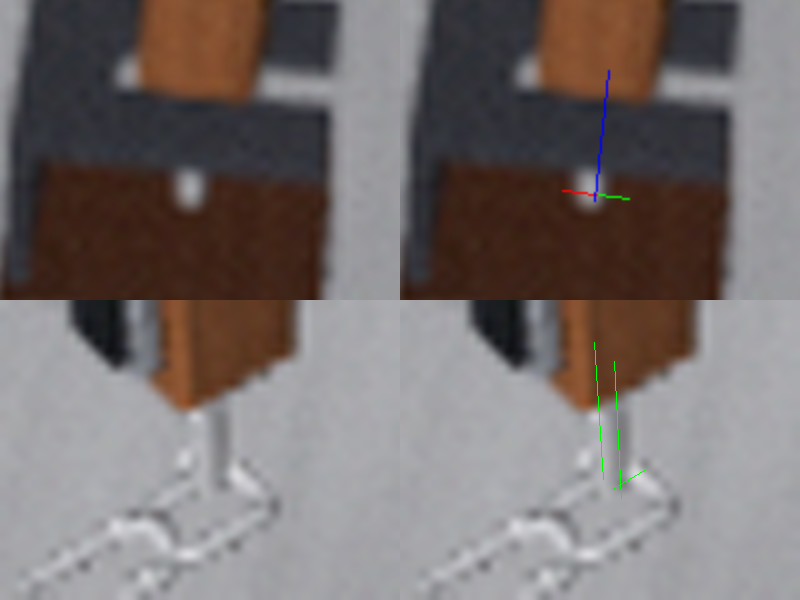

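The picture suggests that the toe (bright blob up-left of the rod foot) points sideways, along hook +y, not along the spring. That also explains the contact on the side bar. I'll lift, turn by 90° and check.

>>> drive_tool(
  steps=[
    [-1,0.05,0.04,0,0.2],
    [0,0,0,8.5,0.2],
    [0,0,0,8.5,0.2],
    [0,0,0,8.5,0.2],
    [0,0,0,8.5,0.2],
    [0,0,0,8.5,0.2],
    [0,0,0,8.5,0.2],
    [0,0,0,8.5,0.2],
    [0,0,0,8.5,0.2],
    [0,0,0,8.5,0.2],
  ],
  force=110,
)

```text
time: 11.25
eef_pos: [0.5935, 0.0612, 0.1204]
tcp_rot: [0.614, 0.351, -0.614, 0.351]
contact_force: [-0.0, -1.0, -1.4]
opening: 0.413
```

>>> drive_tool(
  steps=[
    [0,0,0,8.5,0.2],
    [0,0,0,5,0.2],
    [0,0,0,0,0.2],
    [0,0,0,0,0.2],
  ],
)

```text
time: 11.65
eef_pos: [0.5935, 0.0612, 0.1201]
tcp_rot: [0.65, 0.279, -0.65, 0.279]
contact_force: [0.5, -0.2, -1.6]
opening: 0.411
```

```bash
python3 - <<'E'
from h import *
plan(592.8,61.4,109,-43.8)
s=cam("side"); e=readout.get_state()["eef_pos"]; yw=np.radians(226.2)
zoom(s,[.592,.060,.055],32,48,12,hookpolys([.697,.170],yw,0)+pullpoly(e[0],e[1],e[2]-.0591,yw),"pics/z3.png")
E
```

```text
eef [593.5  61.2 120.1] yaw_y -43.6 tilt [ 3.e-04 -0.e+00 -1.e+00] F [ 0.5 -0.2 -1.6] T [ 0.01 -0.06 -0.02] op 0.411 t 11.65 q [-0.07  0.23  1.86 -0.    1.05  0.69]
tool shift cm [ 1.11 -0.06  0.03] turn 0.2
crop origin 224 163 scale 12
```

View pics/z3.png

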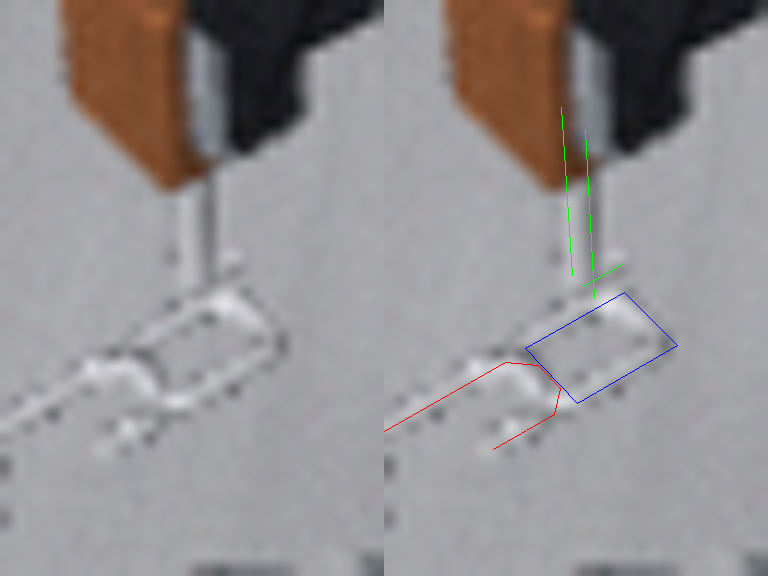

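Now the toe at (230,262) points along the spring, as modelled. The eye sits about 1.7 mm nearer the pivot than modelled, so I'll correct for that and lower.

>>> drive_tool(
  steps=[
    [0.5,0.03,-0.13,0,0.2],
    [0.6,0,0,0,0.2],
    [0.5,0,0,0,0.2],
    [0.4,0,0,0,0.2],
    [0,0,0,0,0.2],
    [0,0,0,0,0.2],
  ],
)

```text
time: 12.3
eef_pos: [0.5944, 0.0619, 0.0996]
tcp_rot: [-0.65, -0.278, 0.65, -0.278]
contact_force: [-0.7, 0.7, -0.8]
opening: 0.402
```

>>> drive_tool(
  steps=[
    [0.4,0,0,0,0.2],
    [0.4,0,0,0,0.2],
    [0.3,0,0,0,0.2],
    [0,0,0,0,0.2],
    [0,0,0,0,0.2],
  ],
)

```text
time: 12.8
eef_pos: [0.5944, 0.0619, 0.0887]
tcp_rot: [-0.65, -0.278, 0.65, -0.278]
contact_force: [-1.0, 1.0, -0.9]
opening: 0.409
```

```bash
python3 - <<'E'
from h import *
plan(594.6,62,87,-43.8)
E
```

```text
eef [594.4  61.9  88.7] yaw_y -43.7 tilt [-3.e-04 -0.e+00 -1.e+00] F [-1.   1.  -0.9] T [ 0.04 -0.03  0.01] op 0.409 t 12.8 q [-0.07  0.27  1.87 -0.    1.    0.7 ]
tool shift cm [ 0.17  0.01 -0.02] turn 0.1
```

>>> drive_tool(
  steps=[
    [0.2,0,0,0,0.2],
    [0,0,0.5,0,0.2],
    [0,0,0.5,0,0.2],
    [0,0,0.5,0,0.2],
    [0,0,0.5,0,0.2],
    [0,0,0,0,0.2],
    [0,0,0,0,0.2],
  ],
)

```text
time: 13.5
eef_pos: [0.5809, 0.0475, 0.0871]
tcp_rot: [0.651, 0.278, -0.65, 0.278]
contact_force: [1.2, 2.0, -2.2]
opening: 0.409
```

>>> drive_tool(
  steps=[
    [0,0,0.5,0,0.2],
    [0,0,0.5,0,0.2],
    [0,0,0.5,0,0.2],
    [0,0,0.5,0,0.2],
    [0,0,0.5,0,0.2],
    [0,0,0.2,0,0.2],
    [0,0,0,0,0.2],
    [0,0,0,0,0.2],
  ],
)

```text
time: 14.3
eef_pos: [0.5631, 0.0286, 0.0875]
tcp_rot: [0.652, 0.278, -0.649, 0.278]
contact_force: [4.8, 5.2, -2.7]
opening: 0.409
```

```bash
cat >> h.py <<'E'
PIV=np.array([698.8,170.6]); POST=np.array([555.5,130.])
def pol():
    s,M=st(); e=s["eef_pos"]*1e3; v=e[:2]-PIV; r=np.hypot(*v); a=np.degrees(np.arctan2(v[1],v[0]))%360
    ex=v/r; ey=np.array([-ex[1],ex[0]]); F=s["contact_force"][:2]; p=POST-PIV
    print("R",r.round(1),"ang",a.round(2),"stretch",(r-160).round(1),"Fex",(F@ex).round(1),"Fey",(F@ey).round(1),"Fz",s["contact_force"][2].round(1),"toeyaw",(np.degrees(np.arctan2(M[1,2],M[0,2]))%360).round(1),"z",e[2].round(1),"t",s["time"],
      "post in hook x,y",(p@ex-(r-65)).round(1),(p@ey).round(1))
E
python3 - <<'E'
from h import *
pol()
E
```

```text
R 196.4 ang 226.3 stretch 36.4 Fex -7.0 Fey -0.1 Fz -2.7 toeyaw 226.2 z 87.5 t 14.3 post in hook x,y -3.0 -75.6
```

>>> drive_tool(
  steps=[
    [0,0,0.2,0,0.2],
    [0,-1.04,-0.03,3,0.2],
    [0,-1.04,-0.03,3,0.2],
    [0,-1.04,-0.03,3,0.2],
    [0,-1.04,-0.03,3,0.2],
    [0,-1.04,-0.03,3,0.2],
    [0,-1.04,-0.03,3,0.2],
    [0,-0.7,-0.02,2,0.2],
    [0,0,0,0,0.2],
    [0,0,0,0,0.2],
  ],
)

```text
time: 15.3
eef_pos: [0.5222, 0.0825, 0.088]
tcp_rot: [0.691, 0.16, -0.686, 0.161]
contact_force: [6.5, 3.5, -2.5]
opening: 0.409
```

```bash
python3 - <<'E'
from h import *
pol()
s=cam("side"); s_,M=st(); e=s_["eef_pos"]; v=e[:2]*1e3-PIV; yw=np.arctan2(v[1],v[0])
zoom(s,[.552,.118,.045],64,50,6,hookpolys(PIV/1e3,yw,np.hypot(*v)/1e3-.16)+pullpoly(e[0],e[1],e[2]-.0591,yw)+[([[*(POST/1e3),.04],[*(POST/1e3),.055]],(0,255,255))],"pics/z4.png")
E
```

```text
R 197.4 ang 206.52 stretch 37.4 Fex -7.4 Fey -0.2 Fz -2.5 toeyaw 206.3 z 88.0 t 15.3 post in hook x,y 13.9 -27.7
crop origin 221 185 scale 6
```

View pics/z4.png

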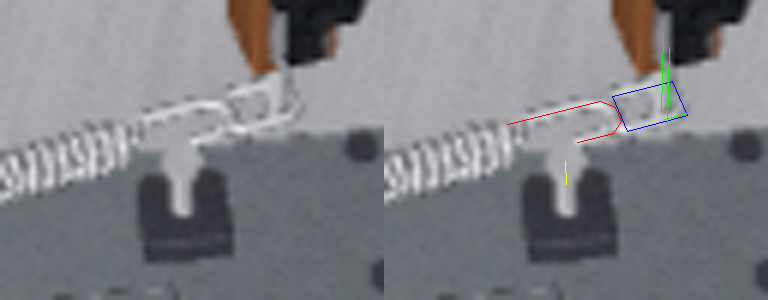

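>>> drive_tool(
  steps=[
    [0,0,0.2,0,0.2],
    [0,-0.7,-0.01,2,0.2],
    [0,-0.7,-0.01,2,0.2],
    [0,-0.7,-0.01,2,0.2],
    [0,0,0,0,0.2],
    [0,0,0,0,0.2],
  ],
)

```text
time: 15.95
eef_pos: [0.5125, 0.1005, 0.0882]
tcp_rot: [0.699, 0.124, -0.693, 0.125]
contact_force: [7.2, 2.4, -2.3]
opening: 0.405
```

```bash
python3 -c "
from h import *
pol()"
```

```text
R 199.0 ang 200.61 stretch 39.0 Fex -7.6 Fey 0.3 Fz -2.3 toeyaw 200.3 z 88.2 t 15.95 post in hook x,y 14.4 -12.4
```

>>> drive_tool(
  steps=[
    [0,-0.35,0,1,0.2],
    [0,-0.35,0,1,0.2],
    [0,-0.35,0,1,0.2],
    [0,0,0,0,0.2],
    [0,0,0,0,0.2],
  ],
)

```text
time: 16.45
eef_pos: [0.5091, 0.1102, 0.0882]
tcp_rot: [0.702, 0.106, -0.696, 0.107]
contact_force: [7.4, 2.5, -3.5]
opening: 0.408
```

```bash
python3 -c "
from h import *
pol()"
```

```text
R 199.0 ang 197.65 stretch 39.0 Fex -7.8 Fey -0.2 Fz -3.5 toeyaw 197.3 z 88.2 t 16.45 post in hook x,y 14.8 -4.8
```

>>> drive_tool(
  steps=[
    [0,-0.2,0,0.6,0.2],
    [0,-0.2,0,0.6,0.2],
    [0,0,0,0,0.2],
  ],
)

```text
time: 16.75
eef_pos: [0.508, 0.114, 0.0882]
tcp_rot: [0.703, 0.098, -0.697, 0.1]
contact_force: [7.2, 2.2, -2.9]
opening: 0.412
```

```bash
python3 -c "
from h import *
pol()"
```

```text
R 199.0 ang 196.51 stretch 39.0 Fex -7.5 Fey -0.1 Fz -2.9 toeyaw 196.1 z 88.2 t 16.75 post in hook x,y 14.9 -1.8
```

>>> drive_tool(
  steps=[
    [0,-0.2,0,0.6,0.2],
    [0,0,0,0,0.2],
    [0,0,0,0,0.2],
  ],
)

```text
time: 17.05
eef_pos: [0.5075, 0.1159, 0.0882]
tcp_rot: [0.704, 0.095, -0.698, 0.096]
contact_force: [6.6, 2.2, -2.4]
opening: 0.412
```

```bash
python3 - <<'E'
from h import *
pol()
s=cam("side"); s_,M=st(); e=s_["eef_pos"]; v=e[:2]*1e3-PIV; yw=np.arctan2(v[1],v[0])
zoom(s,[.542,.125,.045],56,40,7,hookpolys(PIV/1e3,yw,np.hypot(*v)/1e3-.16)+pullpoly(e[0],e[1],e[2]-.0591,yw)+[([[*(POST/1e3),.04],[*(POST/1e3),.055]],(0,255,255))],"pics/z5.png")
E
```

```text
R 199.0 ang 195.97 stretch 39.0 Fex -6.9 Fey -0.3 Fz -2.4 toeyaw 195.5 z 88.2 t 17.05 post in hook x,y 14.9 -0.4
crop origin 228 192 scale 7
```

View pics/z5.png

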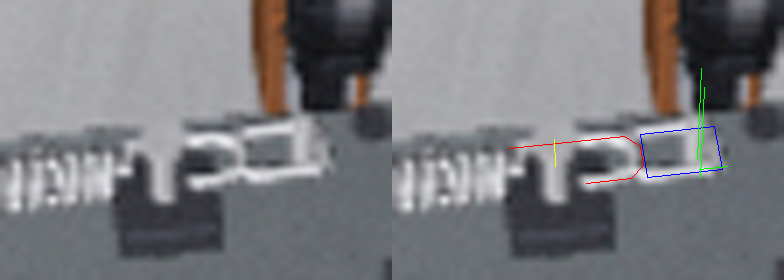

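Post (163,165–200) lies between stem and lip; the lip tip (190,185) is past it, centred, and the lateral force is near 0. Relaxing towards the pivot while feeling.

>>> drive_tool(
  steps=[
    [0,0,-0.4,0,0.2],
    [0,0,-0.4,0,0.2],
    [0,0,-0.3,0,0.2],
    [0,0,0,0,0.2],
    [0,0,0,0,0.2],
  ],
)

```text
time: 17.6
eef_pos: [0.5171, 0.1185, 0.0877]
tcp_rot: [0.703, 0.095, -0.699, 0.096]
contact_force: [4.6, 1.1, -3.1]
opening: 0.406
```

```bash
python3 -c "
from h import *
pol()"
```

```text
R 189.0 ang 195.98 stretch 29.0 Fex -4.7 Fey 0.2 Fz -3.1 toeyaw 195.5 z 87.7 t 17.6 post in hook x,y 24.9 -0.4
```

>>> drive_tool(
  steps=[
    [0,0,-0.3,0,0.2],
    [0,0,-0.3,0,0.2],
    [0,0,-0.2,0,0.2],
    [0,0,0,0,0.2],
    [0,0,0,0,0.2],
  ],
)

```text
time: 18.1
eef_pos: [0.5229, 0.1213, 0.0868]
tcp_rot: [-0.701, -0.095, 0.701, -0.096]
contact_force: [5.3, 0.6, -2.2]
opening: 0.409
```

```bash
python3 -c "
from h import *
pol()"
```

```text
R 182.7 ang 195.65 stretch 22.7 Fex -5.2 Fey 0.9 Fz -2.2 toeyaw 195.5 z 86.8 t 18.1 post in hook x,y 31.3 0.4
```

>>> drive_tool(
  steps=[
    [0,0,0,0,0.2],
    [0,0,0,0,0.2],
    [0,0,0,0,0.2],
  ],
)

```text
time: 18.4
eef_pos: [0.5228, 0.1214, 0.0869]
tcp_rot: [0.701, 0.095, -0.701, 0.095]
contact_force: [3.6, 1.9, -1.0]
opening: 0.41
```

```bash
python3 -c "
from h import *
pol(); s,M=st(); print(s['wrist_torque'].round(2),M[:,0].round(4))
c=cam('side'); cv2.imwrite('pics/raw6.png',c['frame'][:,:,::-1])"
```

```text
R 182.7 ang 195.61 stretch 22.7 Fex -4.0 Fey -0.9 Fz -1.0 toeyaw 195.5 z 86.9 t 18.4 post in hook x,y 31.2 0.5
[ 0.21 -0.83 -0.  ] [ 0. -0. -1.]
```

>>> drive_tool(
  steps=[
    [0,0,-0.2,0,0.2],
    [0,0,-0.2,0,0.2],
    [0,0,0,0,0.2],
    [0,0,0,0,0.2],
  ],
)

```text
time: 18.85
eef_pos: [0.5266, 0.1224, 0.0867]
tcp_rot: [-0.7, -0.095, 0.701, -0.096]
contact_force: [3.1, 0.7, -1.1]
opening: 0.41
```

```bash
python3 -c "
from h import *
pol()"
```

```text
R 178.8 ang 195.63 stretch 18.8 Fex -3.1 Fey 0.2 Fz -1.1 toeyaw 195.5 z 86.7 t 18.85 post in hook x,y 35.1 0.5
```

>>> drive_tool(
  steps=[
    [0,0,-0.2,0,0.2],
    [0,0,-0.2,0,0.2],
    [0,0,0,0,0.2],
    [0,0,0,0,0.2],
  ],
)

```text
time: 19.25
eef_pos: [0.5297, 0.1235, 0.0863]
tcp_rot: [-0.7, -0.096, 0.701, -0.095]
contact_force: [0.3, 0.2, -0.9]
opening: 0.408
```

```bash
python3 -c "
from h import *
pol()"
```

```text
R 175.5 ang 195.56 stretch 15.5 Fex -0.4 Fey -0.1 Fz -0.9 toeyaw 195.5 z 86.3 t 19.25 post in hook x,y 38.4 0.7
```

>>> drive_tool(
  steps=[
    [0,0,-0.3,0,0.2],
    [0,0,-0.3,0,0.2],
    [0,0,-0.25,0,0.2],
    [0,0,0,0,0.2],
    [0,0,0,0,0.2],
  ],
)

```text
time: 19.75
eef_pos: [0.5388, 0.1258, 0.0868]
tcp_rot: [-0.701, -0.095, 0.701, -0.095]
contact_force: [-0.4, -0.4, -2.1]
opening: 0.407
```

```bash
python3 -c "
from h import *
pol()"
```

```text
R 166.2 ang 195.63 stretch 6.2 Fex 0.5 Fey 0.3 Fz -2.1 toeyaw 195.5 z 86.8 t 19.75 post in hook x,y 47.8 0.5
```

>>> drive_tool(
  steps=[
    [-0.3,0,0,0,0.2],
    [-0.3,0,0,0,0.2],
    [-0.2,0,0,0,0.2],
    [0,0,0,0,0.2],
  ],
)

```text
time: 20.15
eef_pos: [0.5391, 0.1258, 0.0955]
tcp_rot: [0.701, 0.095, -0.7, 0.095]
contact_force: [-0.2, -0.3, -1.7]
opening: 0.406
```

```bash
python3 -c "
from h import *
pol()"
```

```text
R 165.8 ang 195.66 stretch 5.8 Fex 0.3 Fey 0.2 Fz -1.7 toeyaw 195.5 z 95.5 t 20.15 post in hook x,y 48.1 0.4
```

>>> drive_tool(
  steps=[
    [-0.5,0,0,0,0.2],
    [-1,0,0,0,0.2],
    [-2,0,0,0,0.2],
    [-3,0,0,0,0.2],
    [-2,0,0,0,0.2],
    [0,0,0,0,0.2],
    [0,0,0,0,0.2],
  ],
)

```text
time: 20.85
eef_pos: [0.5388, 0.1258, 0.1802]
tcp_rot: [0.701, 0.095, -0.7, 0.095]
contact_force: [-0.3, 0.4, -1.5]
opening: 0.412
```

>>> drive_tool(
  steps=[
    [0,0,0,-7.8,0.2],
    [0,0,0,-7.8,0.2],
    [0,0,0,-7.8,0.2],
    [0,0,0,-7.8,0.2],
    [0,0,0,-7.8,0.2],
    [0,0,0,-7.8,0.2],
    [0,0,0,-7.8,0.2],
    [0,0,0,-7.8,0.2],
    [0,0,0,-7.8,0.2],
    [0,0,0,0,0.2],
  ],
)

```text
time: 21.85
eef_pos: [0.5375, 0.1257, 0.1776]
tcp_rot: [-0.517, -0.482, 0.519, -0.48]
contact_force: [0.0, -0.2, -1.4]
opening: 0.411
```

```bash
python3 - <<'E'
from h import *
plan(472,-233.8,180,-4.1)
E
```

```text
eef [537.5 125.7 177.6] yaw_y -4.3 tilt [-3.9e-03 -2.0e-04 -1.0e+00] F [ 0.  -0.2 -1.4] T [ 0.04  0.   -0.  ] op 0.411 t 21.85 q [ 0.05  0.07  1.93 -0.    1.15  0.12]
tool shift cm [-0.21 -3.84 36.34] turn -0.2
```

>>> drive_tool(
  steps=[
    [0,-0.3,2,0,0.2],
    [0,-0.4,4,0,0.2],
    [0,-0.4,4,0,0.2],
    [0,-0.4,4,0,0.2],
    [0,-0.4,4,0,0.2],
    [0,-0.4,4,0,0.2],
    [0,-0.4,4,0,0.2],
    [0,-0.4,4,0,0.2],
    [0,-0.4,4,0,0.2],
    [0,-0.4,2.3,0,0.2],
  ],
)

```text
time: 22.85
eef_pos: [0.4716, -0.2356, 0.1787]
tcp_rot: [-0.519, -0.48, 0.52, -0.479]
contact_force: [-0.0, 0.1, -1.3]
opening: 0.408
```

>>> drive_tool(
  steps=[
    [0,0,0,0,0.2],
    [0,0,0,0,0.2],
    [0,0,0,0,0.2],
  ],
)

```text
time: 23.15
eef_pos: [0.4726, -0.232, 0.1791]
tcp_rot: [0.518, 0.481, -0.518, 0.48]
contact_force: [-1.1, 0.0, -1.1]
opening: 0.406
```

```bash
python3 - <<'E'
from h import *
plan(472,-233.8,140,-4.1)
E
```

```text
eef [ 472.6 -232.   179.1] yaw_y -4.3 tilt [-0.0011  0.0013 -1.    ] F [-1.1  0.  -1.1] T [-0.    0.05 -0.  ] op 0.406 t 23.15 q [-0.65  0.01  1.99  0.    1.15 -0.57]
tool shift cm [ 3.91 -0.04  0.18] turn -0.2
```

>>> drive_tool(
  steps=[
    [1.5,-0.05,0.1,-0.2,0.2],
    [1.5,0,0.08,0,0.2],
    [1,0,0,0,0.2],
    [0,0,0,0,0.2],
    [0,0,0,0,0.2],
  ],
)

```text
time: 23.65
eef_pos: [0.4719, -0.2346, 0.1391]
tcp_rot: [-0.517, -0.482, 0.518, -0.481]
contact_force: [0.1, -0.3, -0.5]
opening: 0.408
```

```bash
python3 - <<'E'
from h import *
plan(472,-233.8,75.5,-4.1)
s=cam("side"); e=readout.get_state()["eef_pos"]
zoom(s,[.4715,-.2335,.07],40,60,9,pullpoly(e[0],e[1],e[2]-.0591,np.radians(266)),"pics/z7.png")
u,v=proj(s,[.54,.13,.045]).astype(int)
b=cv2.resize(s["frame"][v-30:v+30,u-40:u+40,::-1],None,fx=5,fy=5,interpolation=cv2.INTER_CUBIC)
b=np.vstack([b,np.zeros((240,400,3),np.uint8)]);a=cv2.imread("pics/z7.png")[:,:360]
cv2.imwrite("pics/last.png",np.hstack([a,b]))
E
```

```text
eef [ 471.9 -234.6  139.1] yaw_y -4.1 tilt [-1.1e-03  8.0e-04 -1.0e+00] F [ 0.1 -0.3 -0.5] T [-0.03 -0.03  0.01] op 0.408 t 23.65 q [-0.65  0.06  2.02 -0.    1.07 -0.58]
tool shift cm [ 6.36  0.01 -0.08] turn 0.0
crop origin 278 85 scale 9
```

View pics/last.png

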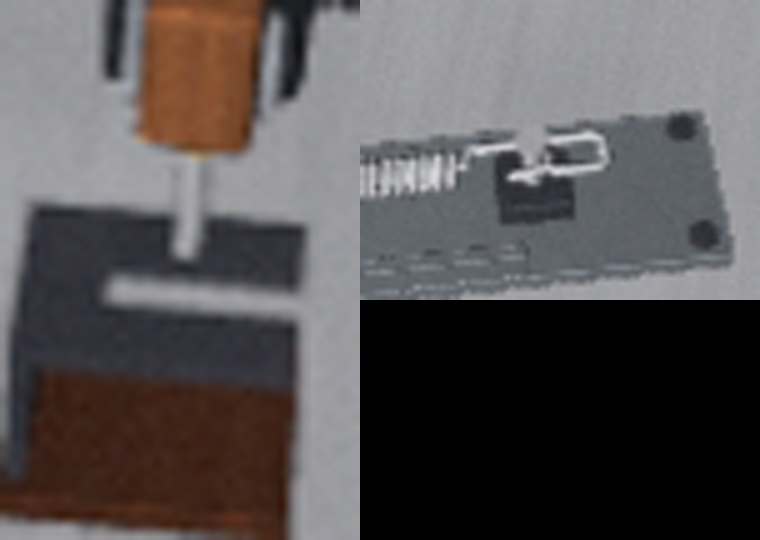

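```bash
python3 - <<'E'
from h import *
s=cam("side")
f=lambda x,y,z:(at_z(s,278+x/9-.5,85+y/9-.5,z)*1e3).round(1)
print("near slot edge",f(150,308,.066),f(250,318,.066),"far low edge",f(190,280,.060))
print("fork near/far edges",f(200,378,.066),f(200,218,.066),f(240,221,.066), "closed",f(103,290,.066))
print("foot",f(185,258,.080))
E
```

```text
near slot edge [ 483.  -221.3   66. ] [ 450.1 -221.    66. ] far low edge [ 471.2 -246.2   60. ]
fork near/far edges [ 464.1 -187.6   66. ] [ 470.2 -273.    66. ] [ 456.7 -273.4   66. ] closed [ 499.1 -228.5   66. ]
foot [ 473.3 -231.2   80. ]
```

The last view shows the spring hooked around the post. The rod is above the slot's midline (y ≈ -233), with the slot open toward -x. Lowering in.

>>> drive_tool(
  steps=[
    [0.8,0,-0.08,0,0.2],
    [1,0,0,0,0.2],
    [1,0,0,0,0.2],
    [1,0,0,0,0.2],
    [1,0,0,0,0.2],
    [0.8,0,0,0,0.2],
    [0.4,0,0,0,0.2],
    [0,0,0,0,0.2],
    [0,0,0,0,0.2],
  ],
)

```text
time: 24.65
eef_pos: [0.4724, -0.2344, 0.0801]
tcp_rot: [0.518, 0.482, -0.517, 0.482]
contact_force: [0.2, 0.4, -1.2]
opening: 0.404
```

```bash
python3 - <<'E'
from h import *
plan(472,-233.8,75.3,-4.1)
E
```

```text
eef [ 472.4 -234.4   80.1] yaw_y -4.1 tilt [ 4.e-04 -3.e-04 -1.e+00] F [ 0.2  0.4 -1.2] T [-0.03  0.03  0.02] op 0.404 t 24.65 q [-0.65  0.14  2.05  0.    0.95 -0.58]
tool shift cm [ 0.48 -0.04 -0.06] turn 0.0
```

>>> drive_tool(
  steps=[
    [0.15,0,-0.05,0,0.2],
    [0.15,0,0,0,0.2],
    [0.1,0,0,0,0.2],
    [0,0,0,0,0.2],
    [0,0,0,0,0.2],
  ],
)

```text
time: 25.15
eef_pos: [0.4722, -0.2337, 0.0759]
tcp_rot: [0.518, 0.482, -0.518, 0.482]
contact_force: [0.1, -0.3, -1.6]
opening: 0.406
```

```bash
python3 - <<'E'
from h import *
plan(472,-233.8,75.3,-4.1)
E
```

```text
eef [ 472.2 -233.7   75.9] yaw_y -4.1 tilt [ 0. -0. -1.] F [ 0.1 -0.3 -1.6] T [ 0.04  0.01 -0.02] op 0.406 t 25.15 q [-0.65  0.15  2.05 -0.    0.94 -0.58]
tool shift cm [ 0.06 -0.02  0.01] turn 0.0
```

>>> drive_tool(
  steps=[
    [0.1,0,0,0,0.2],
    [0,0,0,0,0.2],
    [0,0,0,0,0.2],
  ],
)

```text
time: 25.45
eef_pos: [0.4724, -0.2339, 0.0752]
tcp_rot: [0.518, 0.482, -0.517, 0.482]
contact_force: [0.9, 0.5, 1.5]
opening: 0.409
```

>>> drive_tool(
  steps=[
    [0.1,0,0,0,0.2],
    [0,0,0,0,0.2],
    [0,0,0,0,0.2],
  ],
)

```text
time: 25.75
eef_pos: [0.4724, -0.2338, 0.0752]
tcp_rot: [-0.517, -0.482, 0.518, -0.482]
contact_force: [-2.5, 2.6, 6.9]
opening: 0.411
```

Seated on the prongs at the original height. Release and rise.

>>> drive_tool(
  steps=[
    [-0.1,0,0,0,0.45],
    [0,0,0,0,0.5],
    [0,0,0,0,0.7],
    [0,0,0,0,1],
    [0,0,0,0,1],
    [0,0,0,0,1],
    [0,0,0,0,1],
    [0,0,0,0,1],
  ],
  force=20,
)

```text
time: 26.55
eef_pos: [0.4722, -0.2337, 0.0748]
tcp_rot: [-0.517, -0.482, 0.518, -0.482]
contact_force: [0.1, 0.1, -0.2]
opening: 0.999
```

>>> drive_tool(
  steps=[
    [-0.5,0,0,0,1],
    [-1,0,0,0,1],
    [-2,0,0,0,1],
    [-3,0,0,0,1],
    [-4,0,0,0,1],
    [-3,0,0,0,1],
    [-1,0,0,0,1],
    [0,0,0,0,1],
    [0,0,0,0,1],
  ],
)

```text
time: 27.45
eef_pos: [0.4715, -0.2332, 0.2184]
tcp_rot: [-0.517, -0.483, 0.518, -0.481]
contact_force: [1.0, 0.1, 0.3]
opening: 0.999
```

```bash
python3 - <<'E'
from h import *
plan(472,-233.8,200,-4.1)
t=cam("top"); s=cam("side")
a=cv2.imread("pics/m1.png")
def cr(c,x0,y0,w,h): return cv2.resize(c["frame"][y0:y0+h,x0:x0+w,::-1],(400,300),interpolation=cv2.INTER_CUBIC)
# compare rack crops with the start: mean abs diff, and best shift of handle
for n,new,old in(("top",cr(t,355,180,80,60),a[:300,:400]),("side",cr(s,260,90,80,60),a[300:,:400])):
    b=(slice(120,240),slice(150,260)) if n=="top" else (slice(40,215),slice(85,265))
    d=cv2.absdiff(new,old)[b].mean()
    sh,_=cv2.phaseCorrelate(np.float32(cv2.cvtColor(old[b],6)),np.float32(cv2.cvtColor(new[b],6)))
    print(n,"diff",d.round(1),"shift px",(np.array(sh)/5).round(2))
cv2.imwrite("pics/fin.png",s["frame"][:,:,::-1])
E
```

```text
eef [ 471.5 -233.2  218.4] yaw_y -4.1 tilt [-0.0018  0.0014 -1.    ] F [1.  0.1 0.3] T [ 0.03 -0.01 -0.04] op 0.999 t 27.45 q [-0.65 -0.03  1.95  0.    1.22 -0.58]
tool shift cm [1.84 0.06 0.06] turn 0.0
top diff 1.6 shift px [ 0.   -0.01]
side diff 2.2 shift px [-0.  0.]
```

```bash
python3 - <<'E'
from h import *
s=cam("side"); u,v=proj(s,[.54,.13,.045]).astype(int)
b=cv2.resize(s["frame"][v-30:v+30,u-40:u+40,::-1],None,fx=5,fy=5,interpolation=cv2.INTER_CUBIC)
print(cv2.absdiff(b,cv2.imread("pics/last.png")[:300,360:]).mean())
print(sign_off())
E
```

```text
2.2189916666666667
the job is handed in; nothing more can be done
None
```

The spring is hooked on the anchor post and pulling on it, and the small puller is back in its rack. I handed the job in at about 27.5 s of the 59 s allowed.

**Hooking:** I stretched the spring about 39 mm by its eye, swung it over the post, and eased it off. The lateral force stayed within about 1 N the whole way. The pull dropped from about 3 N to 0 on the tool near the expected seat, so the post now carries it. The puller then lifted out of the eye without catching.

**First try failed:** On the first try at the eye, the toe pointed sideways instead of along the spring. It pressed on the eye's side bar with about 17 N. I lifted off, turned the puller 90°, and it went in freely. The toe had pointed across the slot in the rack rather than out of its open end as described, so I hung it back the way I found it.

**Last checks:**
- **Rack:** image crops show the puller with no measurable shift from its starting place.
- **Spring:** the view before release shows the hook around the post, and a later numeric comparison found it unchanged.
- **Gripper:** open, well above the rack and touching nothing.
- **Not checked by eye:** the picture limit stopped me viewing the final image. I kept clear of the oil bottle, screwdriver and mug but did not check them at the end.

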